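Refit the cover and knob of the charging timer

TASK

Put the charging timer on the shelf back together: hook the plain end of its grey cover plate under the lip of the housing and swing the cover down flat into the pocket, then push the black knob onto the keyed shaft that stands through the cover, turning it slowly until it drops fully home. Let go of everything at the end, and do not knock or shift the power bank, bike light, glass paperweight or earbud case.

Things in the scene. Friction and masses are not known exactly. Their poses are not given: they have to be found in the camera images.
- timer_pocket (a point): White charging timer, fixed to the shelf: housing 135 mm (its x) by 106 (y). Point: centre of its pocket floor, 36 mm above the shelf; axes are the housing's, z up. Pocket 119 mm long (wall faces at x = -59.5 and +59.5 mm), 90 wide (y = -45 to 45). The +x wall and side walls stand 5 mm above the floor. The shaft stands at x = -12, y = 0 mm. The earbud tray stands beside the +y side.
- lip_edge (a point): Middle of the free edge of the lip at the housing's -x end, on its underside, 10 mm above the pocket floor. Axes as the housing's. The lip is 4 mm thick, runs along the whole end wall and overhangs the pocket by 6 mm (from the wall at x = -59.5 mm to this edge at -53.5 mm); its top is 14 mm above the floor.
- shaft_tip (a point): Tip of the timer's upright steel shaft, on its axis, 33 mm above the pocket floor. z up; x points the way the key points. Shaft 12 mm diameter, top 4 mm tapered to 6 mm. The key is a rib 4.5 mm wide reaching 10.5 mm from the axis in +x, from 4 to 23 mm above the pocket floor, so the top 10 mm is plain round. Stiff to turn (0.4 N m), at most 1.5 rad either way.
- cover_grip (a point): Grip rib of the loose grey cover plate, which lies flat, right side up. Point: in the rib, 28 mm above the plate's underside; x points from the plate's middle to its rib end, z up. Rib 18 mm long (x), 10 thick (y), top 34 mm above the underside. Plate about 0.1 kg, 116 mm (x) by 84 (y) by 6 thick; its middle is 44 mm in -x from this point.
- cover_end (a point): Middle of the cover's plain end (the end that goes under the lip), at its lower edge, 102 mm in -x from the rib point; axes as the cover's. A 42 mm round opening is centred 46 mm in +x from here. Fitted, the cover's x agrees with the housing's x, it lies on the pocket floor, shaft in the opening, with 1.5 mm play in x and 3 mm in y each way.
- knob_grip (a point): Loose black knob, about 45 g, standing on its skirt: round grip 34 to 36 mm diameter, 40 mm tall in all, skirt 48 mm diameter on the lowest 5 mm. Point: on its axis, 28 mm above its underside, where to grip it. z up; x points along the white pointer ridge on its top, from the axis outwards.
- knob_bore (a point): Centre of the knob's underside, mouth of its bore; axes as the knob's. Bore 24 mm deep, 14.4 mm diameter, keyway 7 mm wide reaching 12.2 mm from the axis on the pointer's side (+x). With the pointer over the shaft's key (0.12 rad play) it drops until the bore's end rests on the shaft tip, this point 24 mm below the tip (9 mm above the pocket floor). Out of line it rests on the key 14 mm higher.
- bike_light_mid (a point): Red upright bike light, 36 mm diameter, 58 mm tall, close beside the knob (leave alone). Its centre, half-way up.
- marble_mid (a point): Blue glass ball paperweight with a flat foot, 52 mm diameter, 47 mm tall, close beside the knob (leave alone). This point is on its axis, 22 mm up.
- power_bank_mid (a point): Silver power bank lying flat, 105 (its x) by 62 (y) by 18 mm, beside the cover (leave alone). Its centre.
- earbud_mid (a point): Matte black earbud case, 56 by 44 by 24 mm, in a shallow fixed tray 78 (its x) by 64 (y) by 10 mm high next to the timer (leave alone). Its centre. Behind everything a fixed beech rail with five pegs runs along y, its peg ends at x = 0.815 m, up to 0.225 m high.
Things that resemble listed ones, but are neither listed nor needed, are in the scene too. Of the things that look like the part that bears cover_grip, take the one that is nearest to the robot's base at the start.

How it is judged:
On the way, in this order (a step that is already met when the one before it is completed fails the run):
1. the cover lies flat in the pocket with its plain end under the lip (x of cover_grip in the frame of timer_pocket between 0.041 and 0.047 m and y of cover_grip in the frame of timer_pocket between -0.005 and 0.005 m and z of cover_grip in the frame of timer_pocket between 0.025 and 0.0305 m and angle between cover_grip's own z axis and vertical below 0.035 rad and angle between the x axis of cover_grip and the x axis of timer_pocket, either way round below 0.09 rad), for 0.2 s.
2. the knob has dropped fully home on the keyed shaft over the cover (all of step 1 and horizontal distance between knob_grip and shaft_tip below 0.004 m and z of knob_grip in the frame of timer_pocket between 0.0345 and 0.0395 m and angle between knob_grip's own z axis and vertical below 0.1 rad), for 0.2 s.
At the end, for the whole second after the job is handed in: The cover lies flat in the pocket under the lip (within 5 mm sideways and 3 mm lengthwise of centred, flat within 0.035 rad), the knob is home on the shaft (within 2.5 mm of its home height, on the axis within 4 mm, upright within 0.1 rad), both released and staying there (all of step 2); the robot touches nothing.
It fails at once if the bike light is shifted more than 15 mm or tipped (distance of bike_light_mid from where it was at the start of the episode above 0.015 m or angle between bike_light_mid's own z axis and vertical above 0.35 rad).
It fails at once if the glass paperweight is shifted more than 15 mm or tipped (distance of marble_mid from where it was at the start of the episode above 0.015 m or angle between marble_mid's own z axis and vertical above 0.35 rad).
It fails at once if the power bank is shifted more than 15 mm or tipped (distance of power_bank_mid from where it was at the start of the episode above 0.015 m or angle between power_bank_mid's own z axis and vertical above 0.35 rad).
It fails at once if the earbud case is shifted more than 15 mm or tipped (distance of earbud_mid from where it was at the start of the episode above 0.015 m or angle between earbud_mid's own z axis and vertical above 0.35 rad).
It also fails if it takes over 62 s, if anything falls off the work surface, if the arm or the gripper's body presses on something with over 40 N, if the wrist force passes 120 N, or if a joint passes its speed limit or range.

ROBOT

A 7-joint arm with a two-finger parallel gripper is mounted at the origin on the work surface. World frame = base frame: x ahead of the robot, y to its left, z up, the work surface at z = 0. Lengths are in m, angles in rad, forces in N, time in s.
With the tool pointing down it reaches from about 0.425 to 0.925 m from the base axis. Payload 6.8 kg.
Tool frame: the origin (TCP) lies between the finger pads; the fingertips stand ahead of it and the grasp point (between the pads) lies 11 mm behind it (env.tip_reach is the z of the fingertips in the tool frame, in m); z points along the fingers, y is the line along which they close (so a half turn about z gives the same grasp; the last joint's range is limited). The gripper opens to 85 mm and grips with 20 to 120 N. Pads are 22 mm wide; open, the fingers measure 114 mm over their backs; the gripper's body (76 mm by 85 mm) begins 54 mm behind the grasp point. The pads swing forward as they close: fully open they stand 13 mm farther back than shut.
Start: joints at [1.006, 0.477, 0.022, 1.555, -0.011, 1.109, -0.083], TCP at [0.298, -0.606, 0.239] pointing down, gripper open.
Joint ranges: [-2.96, 2.96], [-0.34, 2.1], [-1.41, 1.46], [0.24, 2.44], [-1.37, 4.51], [0.17, 1.92], [-2.96, 2.96]. Speed limits (rad/s): [2.39, 2.39, 3.14, 3.14, 3.14, 3.14, 3.14].

INTERFACE

Orientations are given as a unit quaternion [w, x, y, z].
In Python, from station import env gives the robot as it stands.
- The arm moves only by the shell command python3 -m handwheel 'ROWS' [FORCE]. ROWS is a JSON object of lists of equal length, an entry for each row: "rotation": the turn, a rotation vector about the tool's x, y, z in degrees, a list of three; "travel": the shift along the tool's x, y, z in m, a list of three; "jaw": the opening, from 0 (shut) to 1 (fully open). A call has 1 to 20 rows; each row shifts and turns the commanded pose from where the row before left it, along the tool's axes as they then stand; what a row does not reach is not made up. A row lasts 1/10 s, in which the tool goes at most 50 mm and 8.59 degrees, less where a joint would pass 70% of its speed; a pose out of reach is approached as far as the arm can. A call with a gripper value outside its range is refused whole. The fingers move at their own pace and stop on an object; FORCE is the grip in N (left out, the last holds). Time passes only in rows, so rows that do not move let the fingers close. It gives the time, the measured TCP pose, the force, the opening and the grip force at its end, in the units of the state.
- env.get_state(): the state, without advancing time (a new reading comes with each control period).
- env.capture(name): name is "scene" or "top" or "wrist"; returns a dict with "image" (480x640x3 uint8, blue, green, red), "vertical_fov" (degrees; the focal length in pixels is half the picture's height over the tangent of half this angle, whatever the lens; pixels are square), "cx", "cy" (the principal point, pixels), "R" (3x3) and "t" (3): a world point X has camera coordinates R X + t; the wrist camera has in their place "mount" (4x4, takes a point from camera to tool coordinates, whose origin is the TCP and whose axes are the flange's). Camera axes: x right, y down, z forward; pixel columns grow to the right and rows downward; lengths in m; the calibration is good to about 2 mm. A picture is of the moment at which its call begins: read the wrist's pose just before it. There is no depth.
- env.finish_job(): hands the job in; it is judged then, once.
Trained networks look in a picture, given as the dict that the camera call returned (one of the last four; its "shot" number tells which), for a name from the list of things; names that differ only in an ending like _2 or _b are one class to them, and where a whole thing is asked for, a point or a joint stands for the part that bears it (a point fixed in the world has none). Each returns a list of dicts, best first, with "confidence" (0 to 1); they miss things now and then, are a little off and sometimes report something else, mostly with a low value. They report only what shows in the picture. A call takes as long as a camera call. They do not tell look-alikes from the thing itself.
- env.regions_of(name, picture): "region" (480x640 bool, what is visible of it) and "extent" ([centre column, centre row, width, height] in pixels, round what is visible of it).
The state is a dict: "clock": time; "joint_positions": joint angles; "qd": joint speeds; "joint_torque": joint torques, N m; "tool_pos": TCP position; "eef_rot": TCP orientation; "ft_force": force on the tool from outside, world axes, zero at the start; "wrist_torque": the same for the moment, N m; "width": opening from 0.0 (shut) to 1.0 (fully open); "gripper_force": force on a finger pad.
Only numpy, scipy, OpenCV 4.12 (cv2) and the standard library are available. Lean on these libraries where they do the work, as an engineer would, in place of code of your own. Each camera call takes 0.05 s, during which the arm holds its last target. There are 200 camera calls.

## Working session

There is one attempt and no reset: what is moved stays moved. The work goes in short steps, Python scripts to look and compute and a shell command to move; the robot and the scene stay as the last step left them, time stands still between calls to the robot, and variables do not carry over. Pictures are saved under pics/ and viewed, at most 10 in all, crops included, and the job is handed in when it is done.

```bash
ls; mkdir -p pics; cat > h.py <<'E'
import numpy as np,cv2
from station import env
from scipy.spatial.transform import Rotation as Ro
def cam(p,st=None):
    f=240/np.tan(np.radians(p["vertical_fov"])/2)
    if "R" in p and p["R"] is not None: R=np.array(p["R"]);t=np.array(p["t"])
    else:
        M=np.array(p["mount"]);q=st["eef_rot"];W=np.eye(4)
        W[:3,:3]=Ro.from_quat([q[1],q[2],q[3],q[0]]).as_matrix();W[:3,3]=st["tool_pos"]
        I=np.linalg.inv(W@M);R=I[:3,:3];t=I[:3,3]
    return f,p["cx"],p["cy"],R,t
def ray(c,u,v,z):
    f,cx,cy,R,t=c
    d=R.T@np.array([(u-cx)/f,(v-cy)/f,1]);o=-R.T@t
    return o+d*(z-o[2])/d[2]
def proj(c,X):
    f,cx,cy,R,t=c
    x=R@np.array(X)+t
    return f*x[0]/x[2]+cx,f*x[1]/x[2]+cy
E
python3 - <<'E'
from h import *
for n in ["scene","top"]:
    p=env.capture(n);cv2.imwrite(f"pics/{n}0.png",p["image"])
    c=cam(p); print(n,{k:p[k] for k in p if k not in("image",)})
    for o in ["timer_pocket","cover_grip","knob_grip","bike_light_mid","marble_mid","power_bank_mid","earbud_mid"]:
        try:
            for r in env.regions_of(o,p): print(o,round(r["confidence"],2),np.round(r["extent"]),np.round(ray(c,r["extent"][0],r["extent"][1],0.02),3))
        except Exception as e: print(o,e)
print(env.get_state(),env.tip_reach)
E
```

```text
pics
scene {'vertical_fov': 46.39285667616383, 'cx': 313.86625745889836, 'cy': 236.53839048042656, 'R': array([[ 0.64868678,  0.76105401,  0.00150131],
       [ 0.41635787, -0.35323128, -0.83777908],
       [-0.63706482,  0.54408129, -0.54600729]]), 't': array([-0.42517007, -0.13028985,  1.90908316]), 'shot': 1}
timer_pocket 0.74 [300. 273.  61.  50.] [0.593 0.002 0.02 ]
cover_grip 0.97 [388. 218.  40.  25.] [0.549 0.399 0.02 ]
cover_grip 0.92 [386. 252.  38.  15.] [0.675 0.255 0.02 ]
cover_grip 0.59 [346. 228.  43.  25.] [0.507 0.255 0.02 ]
cover_grip 0.58 [390. 191.  36.  20.] [0.431 0.535 0.02 ]
knob_grip 0.59 [187. 305.  20.  19.] [ 0.514 -0.3    0.02 ]
bike_light_mid 0.8 [203. 307.  15.  28.] [ 0.547 -0.273  0.02 ]
bike_light_mid 0.32 [346. 231.  53.  28.] [0.518 0.245 0.02 ]
marble_mid 0.76 [164. 298.  16.  20.] [ 0.45  -0.329  0.02 ]
marble_mid 0.48 [347. 227.  43.  23.] [0.506 0.26  0.02 ]
power_bank_mid 0.89 [328. 242.  40.  24.] [0.528 0.162 0.02 ]
earbud_mid 0.49 [330. 261.  24.  14.] [0.605 0.101 0.02 ]
top {'vertical_fov': 48.3686661618343, 'cx': 319.8832880043135, 'cy':
[... 1135 characters left out ...]
47695578,  0.02238494,  1.55538577, -0.01149664,
        1.10928077, -0.08311399]), 'qd': array([ 1.43965227e-03,  3.95298076e-03,  5.09690569e-04,  4.62989379e-04,
       -1.05521574e-03, -1.51118273e-03, -8.22543673e-05]), 'joint_torque': array([-1.46042562e-04, -5.96250308e+01,  1.60658631e+00, -2.81527841e+01,
        1.25908680e-02,  1.46094357e-03, -4.69273891e-05]), 'tool_pos': array([ 0.29777758, -0.60580216,  0.23934331]), 'eef_rot': array([4.41583025e-05, 9.74028278e-01, 2.26426392e-01, 2.39755927e-05]), 'ft_force': array([-0.51136921, -0.14780129, -0.49728227]), 'wrist_torque': array([-0.02053526,  0.02021274, -0.01340112]), 'gripper_force': 0.0, 'width': 1.0002937373046958} 0.008
```

```bash
python3 - <<'E'
import cv2
a=cv2.imread("pics/top0.png")
cv2.imwrite("pics/top0c.png",cv2.resize(a[140:340,80:560],None,fx=1.66,fy=1.66,interpolation=cv2.INTER_CUBIC))
cv2.imwrite("pics/crop.png",cv2.resize(a[215:295,210:310],None,fx=7,fy=7,interpolation=cv2.INTER_CUBIC))
E
```

```text
(no output)
```

View pics/top0c.png

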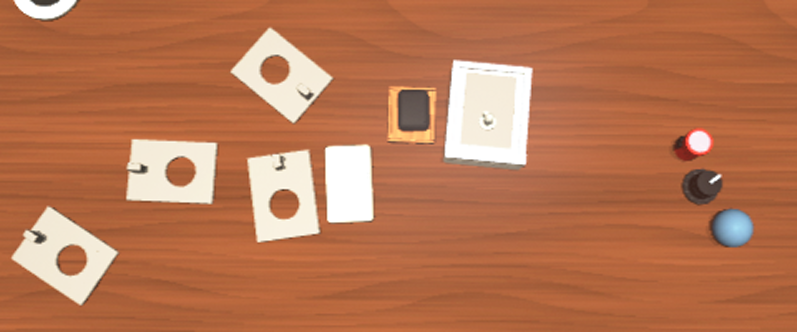

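View pics/crop.png

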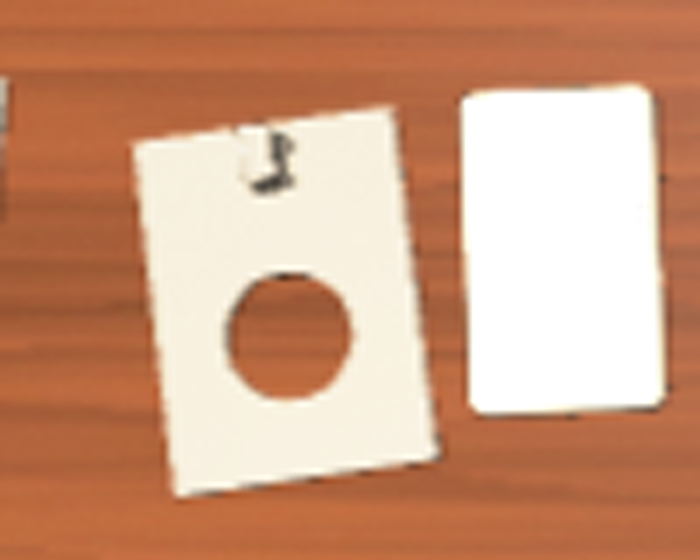

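Cover candidates in the top view are (250,258), (183,242), (251,183) and (119,297). I choose (250,258): it is nearest the base and next to the power bank, and the crop shows its rib at the far (+x) end. The housing lip is on the near side, because the tray is at +y. The first move squares the tool and goes over the knob.

```bash
cat >> h.py <<'E'
def pose():
    s=env.get_state();q=s["eef_rot"];return s,Ro.from_quat([q[1],q[2],q[3],q[0]]).as_matrix(),np.array(s["tool_pos"])
def togo(target,yaw=None):
    s,R,p=pose()
    print("tool travel mm",np.round(1000*R.T@(np.array(target)-p),1),"tool x yaw",round(np.degrees(np.arctan2(R[1,0],R[0,0])),2),"tilt",np.round(R[2],4))
E
python3 -m handwheel '{"rotation":[[0,0,6.55],[0,0,6.55],[0,0,6.55],[0,0,6.55],[0,0,0],[0,0,0],[0,0,0],[0,0,0],[0,0,0],[0,0,0],[0,0,0],[0,0,0],[0,0,0],[0,0,0]],"travel":[[0,0,0],[0,0,0],[0,0,0],[0,0,0],[0.015,-0.03,0],[0.015,-0.03,0],[0.015,-0.03,0],[0.015,-0.03,0],[0.015,-0.03,0],[0.015,-0.03,0],[0.015,-0.03,0],[0.015,-0.03,0],[0.015,-0.03,0],[0.015,-0.04,0]],"jaw":[1,1,1,1,1,1,1,1,1,1,1,1,1,1]}'
python3 - <<'E'
from h import *
s,R,P=pose();p=env.capture("wrist");cv2.imwrite("pics/w_knob.png",p["image"]);c=cam(p,s)
print(p["mount"],p["vertical_fov"],np.round(R,3),P)
for o,z in [("knob_grip",.03),("bike_light_mid",.03),("marble_mid",.022)]:
    for r in env.regions_of(o,p): print(o,round(r["confidence"],2),np.round(r["extent"]),np.round(ray(c,r["extent"][0],r["extent"][1],z),3))
E
```

```text
clock: 2.2
tool_pos: [0.4482, -0.2958, 0.2396]
eef_rot: [0.001, 1.0, -0.001, 0.0]
ft_force: [0.9, 1.3, -0.6]
width: 1.001
gripper_force: 0.0
[[-4.19509302e-04 -9.51646410e-01 -3.07195270e-01  7.96659918e-02]
 [ 9.99999910e-01 -3.77493078e-04 -1.96192253e-04  5.60443517e-04]
 [ 7.07415655e-05 -3.07195325e-01  9.51646482e-01 -1.35425497e-01]
 [ 0.00000000e+00  0.00000000e+00  0.00000000e+00  1.00000000e+00]] 61.87824162380351 [[ 1.    -0.002  0.001]
 [-0.002 -1.    -0.001]
 [ 0.001  0.001 -1.   ]] [ 0.44824576 -0.29575515  0.23960118]
knob_grip 0.64 [317. 140.  50.  53.] [ 0.506 -0.295  0.03 ]
bike_light_mid 0.57 [294.  70.  52.  53.] [ 0.56  -0.277  0.03 ]
marble_mid 0.92 [357. 206.  58.  59.] [ 0.448 -0.331  0.022]
```

```bash
python3 -m handwheel '{"rotation":[[0,0,0],[0,0,0],[0,0,0],[0,0,0],[0,0,0],[0,0,0],[0,0,0],[0,0,0],[0,0,0],[0,0,0]],"travel":[[0.015,-0.03,0],[0.015,-0.03,0],[0.015,-0.03,0],[0.015,-0.03,0],[0.015,-0.03,0],[0.015,-0.03,0],[0.015,-0.03,0],[0.015,-0.03,0],[0.015,-0.03,0],[0.015,-0.026,0]],"jaw":[0.4,0.4,0.4,0.4,0.4,0.4,0.4,0.4,0.4,0.4]}'
python3 - <<'E'
from h import *
s,R,P=pose();p=env.capture("wrist");cv2.imwrite("pics/w_hous.png",p["image"]);np.savez("hous.npz",R=R,P=P)
a=cv2.imread("pics/w_knob.png")[90:260,230:430]
i=p["image"]
b=cv2.resize(a,(400,340),interpolation=cv2.INTER_CUBIC)
m=np.zeros((600,800,3),np.uint8);m[:340,:400]=b;cv2.imwrite("pics/knobcrop.png",b)
E
```

```text
clock: 3.4
tool_pos: [0.5988, -0.0002, 0.2393]
eef_rot: [0.0, 1.0, -0.001, 0.0]
ft_force: [0.6, 0.2, -0.1]
width: 0.402
gripper_force: 0.0
```

View pics/w_hous.png

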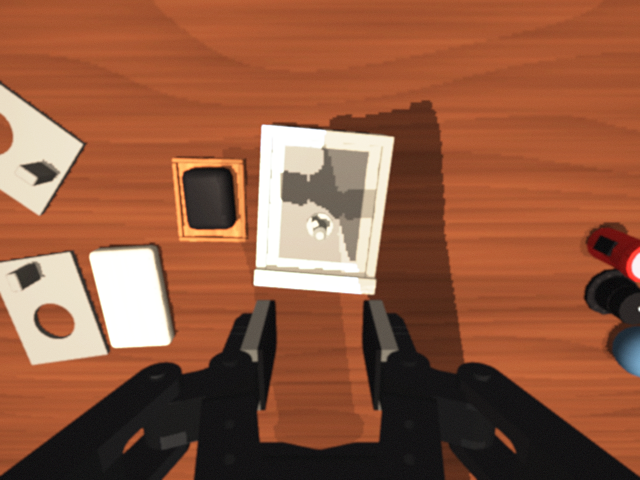

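View pics/knobcrop.png

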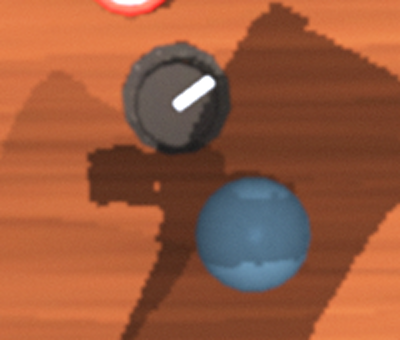

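```bash
python3 - <<'E'
import cv2
a=cv2.imread("pics/w_hous.png")
cv2.imwrite("pics/hc.png",cv2.resize(a[115:300,240:405],None,fx=3.2,fy=3.2,interpolation=cv2.INTER_CUBIC))
E
```

```text
(no output)
```

View pics/hc.png

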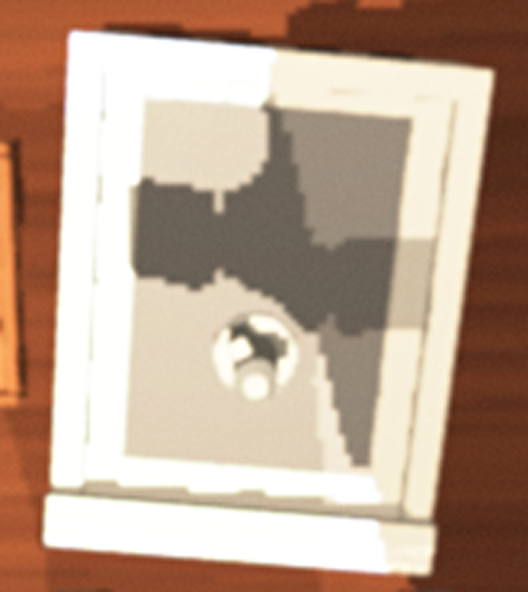

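```bash
python3 - <<'E'
from h import *
import numpy as np
from scipy.optimize import least_squares
d=np.load("hous.npz");p=env.capture("wrist");s=dict(env.get_state());c=cam(p,s)
pts=[(67.5,53,5,261.9,125),(67.5,-53,5,394.4,136.9),(-53.5,53,14,254.7,269.7),(-53.5,-53,14,376.6,278.4),(-67.5,53,14,254,286),(-67.5,-53,14,373.8,294.4),(-12,0,33,320,235.9)]
def mod(v,c):
    a=v[2];o=[]
    for x,y,z,_,_ in pts:
        X=[v[0]+(x*np.cos(a)-y*np.sin(a))/1e3,v[1]+(x*np.sin(a)+y*np.cos(a))/1e3,.036+z/1e3];o.append(proj(c,X))
    return np.array(o)
r=least_squares(lambda v:(mod(v,c)-np.array([q[3:] for q in pts])).ravel(),[.594,0,-.1],loss="soft_l1")
print(r.x,np.degrees(r.x[2]));print(np.round(mod(r.x,c)-np.array([q[3:] for q in pts]),1))
# cover from top view corners
p=env.capture("top");c=cam(p)
for o in ["cover_grip","power_bank_mid"]:
  for r in env.regions_of(o,p):
    m=r["region"].astype(np.uint8);k,_=cv2.findContours(m,0,2);k=max(k,key=cv2.contourArea);q=cv2.boxPoints(cv2.minAreaRect(k))
    print(o,round(r["confidence"],2),[np.round(ray(c,u,v,.006),3).tolist()[:2] for u,v in q])
E
```

```text
[ 0.59800008  0.00172393 -0.08133634] -4.660228874520595
[[ 0.4  0.5]
 [-0.8  0.1]
 [ 0.5  0. ]
 [-0.7  0.9]
 [ 0.6 -1.6]
 [ 0.1 -0.6]
 [-0.2 -0.2]]
cover_grip 0.96 [[0.476, 0.487], [0.561, 0.489], [0.557, 0.37], [0.472, 0.37]]
cover_grip 0.95 [[0.396, 0.639], [0.469, 0.598], [0.405, 0.494], [0.334, 0.535]]
cover_grip 0.8 [[0.536, 0.327], [0.549, 0.242], [0.433, 0.224], [0.421, 0.307]]
power_bank_mid 0.9 [[0.554, 0.22], [0.556, 0.157], [0.45, 0.152], [0.447, 0.214]]
```

```bash
python3 -m handwheel '{"rotation":[[0,0,0],[0,0,0],[0,0,0],[0,0,0],[0,0,0],[0,0,0],[0,0,0],[0,0,0],[0,0,0],[0,0,0],[0,0,-4.6],[0,0,-4.7],[0,0,0]],"travel":[[-0.01,-0.0275,0],[-0.01,-0.0275,0],[-0.01,-0.0275,0],[-0.01,-0.0275,0],[-0.01,-0.0275,0],[-0.01,-0.0275,0],[-0.01,-0.0275,0],[-0.01,-0.0275,0],[-0.01,-0.0275,0],[-0.01,-0.0275,0.02],[0,0,0.02],[0,0,0.02],[0,0,0]],"jaw":[0.4,0.4,0.4,0.4,0.4,0.4,0.4,0.4,0.4,0.4,0.4,0.4,0.4]}'
cat > cov.py <<'E'
from h import *
s,R,P=pose();p=env.capture("wrist");cv2.imwrite("pics/w_cov.png",p["image"]);c=cam(p,s)
for r in env.regions_of("cover_grip",p):
    m=r["region"].astype(np.uint8);k,_=cv2.findContours(m,0,2);k=max(k,key=cv2.contourArea);q=cv2.boxPoints(cv2.minAreaRect(k))
    print(round(r["confidence"],2),np.round(r["extent"]),np.round(q).tolist(),[np.round(ray(c,u,v,.006),3).tolist()[:2] for u,v in q])
a=np.radians(9.3)
print([np.round(proj(c,X)) for X in [(.528,.282,.034),(.4848,.275,.006),(.4848-.012*np.cos(a),.275-.012*np.sin(a),.006)]])
E
python3 cov.py
```

```text
clock: 4.95
tool_pos: [0.4974, 0.2719, 0.1768]
eef_rot: [0.002, 0.997, 0.08, -0.002]
ft_force: [-0.8, -1.0, 0.1]
width: 0.4
gripper_force: 0.0
0.92 [310. 225. 111. 142.] [[253.0, 296.0], [255.0, 153.0], [368.0, 155.0], [366.0, 298.0]] [[0.421, 0.315], [0.539, 0.326], [0.551, 0.242], [0.435, 0.22]]
0.89 [ 20. 292.  36.  80.] [[-0.0, 252.0], [37.0, 252.0], [37.0, 330.0], [0.0, 330.0]] [[0.428, 0.521], [0.433, 0.491], [0.36, 0.495], [0.355, 0.527]]
0.79 [111. 155. 187. 140.] [[9.0, 192.0], [30.0, 82.0], [211.0, 118.0], [190.0, 228.0]] [[0.48, 0.51], [0.563, 0.489], [0.559, 0.36], [0.473, 0.371]]
0.74 [355.  51. 178.  97.] [[265.0, 0.0], [365.0, -83.0], [448.0, 17.0], [348.0, 100.0]] [[0.64, 0.33], [0.697, 0.273], [0.65, 0.207], [0.587, 0.264]]
[array([310., 183.]), array([311., 232.]), array([311., 246.])]
```

View pics/w_cov.png

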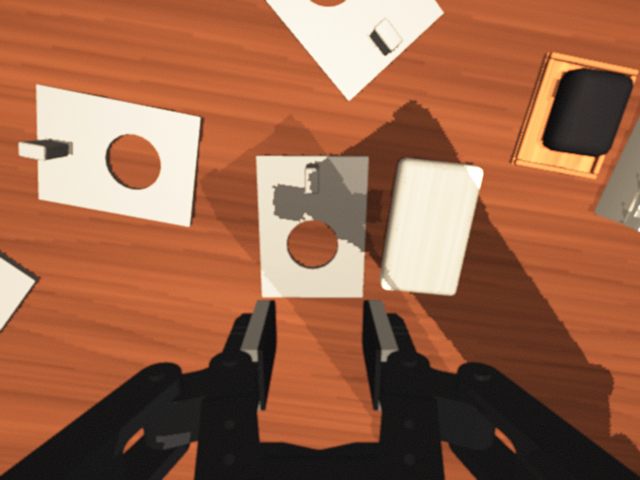

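```bash
python3 - <<'E'
from h import *
from scipy.optimize import least_squares
p=env.capture("wrist");s=env.get_state();c=cam(p,s)
g=cv2.cvtColor(p["image"],cv2.COLOR_BGR2GRAY)
pts=[(58,42,6,256,156),(58,-42,6,368,155.5),(-58,42,6,262.5,297),(-58,-42,6,363.5,297),(-12,0,6,312.5,244.5)]
def mod(v):
    a=v[2];return np.array([proj(c,[v[0]+(x*np.cos(a)-y*np.sin(a))/1e3,v[1]+(x*np.sin(a)+y*np.cos(a))/1e3,z/1e3]) for x,y,z,_,_ in pts])
r=least_squares(lambda v:(mod(v)-np.array([q[3:] for q in pts])).ravel(),[.485,.275,.16],loss="soft_l1")
v=r.x;print(v,np.degrees(v[2]));print(np.round(mod(v)-np.array([q[3:] for q in pts]),1))
rib=[v[0]+.044*np.cos(v[2]),v[1]+.044*np.sin(v[2])];print("rib",rib)
pts=[(x,y,34,0,0) for x in(35,53) for y in(5,-5)];print(np.round(mod(v)))
togo(rib+[.019])
cv2.imwrite("pics/rc.png",cv2.resize(p["image"][145:265,250:375],None,fx=4,fy=4,interpolation=cv2.INTER_CUBIC))
E
```

```text
[0.48833155 0.27689539 0.15920133] 9.12156426756416
[[ 0.7  0.9]
 [-0.8  1.2]
 [ 1.  -1.3]
 [-1.1 -1.4]
 [ 0.1 -0.3]]
rib [np.float64(0.5317751354175236), np.float64(0.28387069569632917)]
[[304. 194.]
 [319. 194.]
 [304. 168.]
 [318. 168.]]
tool travel mm [ 33.5  -4.6 161.3] tool x yaw 9.03 tilt [ 1.1e-03  1.0e-04 -1.0e+00]
```

View pics/rc.png

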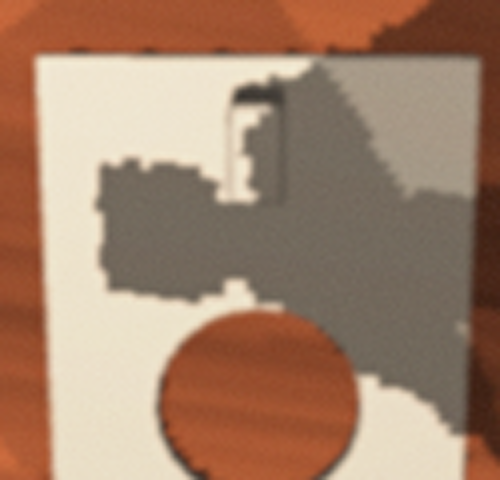

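```bash
python3 -m handwheel '{"rotation":[[0,0,0],[0,0,0],[0,0,0],[0,0,0],[0,0,0],[0,0,0],[0,0,0],[0,0,0],[0,0,0],[0,0,0],[0,0,0],[0,0,0],[0,0,0]],"travel":[[0.016,-0.0015,0],[0.016,-0.0015,0.02],[0,0,0.035],[0,0,0.035],[0,0,0.03],[0,0,0.02],[0,0,0.014],[0,0,0.007],[0,0,0],[0,0,0],[0,0,0],[0,0,0],[0,0,0]],"jaw":[0.4,0.4,0.4,0.4,0.4,0.4,0.4,0.4,0,0,0,0,0]}' 60
python3 -c "
from h import *
togo([.531,.282,.019])"
```

```text
clock: 6.4
tool_pos: [0.53, 0.2836, 0.0194]
eef_rot: [-0.0, 0.997, 0.081, 0.001]
ft_force: [-0.9, -0.4, 6.5]
width: 0.101
gripper_force: 60.5
tool travel mm [0.7 1.7 0.4] tool x yaw 9.26 tilt [ 1.8e-03 -6.0e-04 -1.0e+00]
```

```bash
python3 -m handwheel '{"rotation":[[0,0,0],[0,0,0],[0,0,0],[0,0,0],[0,0,0],[0,0,3.5],[0,0,3.5],[0,0,3.5],[0,0,3.4]],"travel":[[0,0,-0.01],[0,0,-0.02],[0,0,-0.03],[0,0,-0.03],[0,0,-0.03],[0,0,-0.02],[0,0,0],[0,0,0],[0,0,0]],"jaw":[0,0,0,0,0,0,0,0,0]}'
python3 -m handwheel '{"rotation":[[0,0,0],[0,0,0],[0,0,0],[0,0,0],[0,0,0],[0,0,0],[0,0,0],[0,0,0],[0,0,0],[0,0,0],[0,0,0],[0,0,0],[0,0,0],[0,5,0],[0,5,0],[0,5,0],[0,0,0]],"travel":[[0.0114,0.023,0],[0.0114,0.023,0],[0.0114,0.023,0],[0.0114,0.023,0],[0.0114,0.023,0],[0.0114,0.023,0],[0.0114,0.023,0],[0.0114,0.023,0],[0.0114,0.023,0],[0.0114,0.023,0],[0.0114,0.023,0],[0.0114,0.023,0],[0,0,0],[0,0,0],[0,0,0],[0,0,0],[0,0,0]],"jaw":[0,0,0,0,0,0,0,0,0,0,0,0,0,0,0,0,0]}'
cat > st.py <<'E'
from h import *
import sys
a=np.radians(-4.66);H=np.array([[np.cos(a),-np.sin(a),0],[np.sin(a),np.cos(a),0],[0,0,1]]);O=np.array([.598,.0017,.036])
s,R,P=pose();h=H.T@(P-O);Rh=H.T@R
print("TCP in housing mm",np.round(1e3*h,1),"yaw",round(np.degrees(np.arctan2(Rh[1,0],Rh[0,0])),2),"tilt",round(np.degrees(np.arcsin(Rh[2,0])),2))
print("end corner",np.round(1e3*h+Rh@[-102,0,19.4],1), "F",np.round(s["ft_force"],1),s["gripper_force"])
if len(sys.argv)>1:
    print("tool travel mm",np.round(Rh.T@(np.array(eval(sys.argv[1]))-1e3*h),1))
E
python3 st.py "(46,0,90.1)"
python3 - <<'E'
from h import *
p=env.capture("wrist");cv2.imwrite("pics/w_held.png",p["image"])
E
```

```text
clock: 7.3
tool_pos: [0.529, 0.283, 0.1589]
eef_rot: [-0.0, 0.999, -0.042, 0.0]
ft_force: [-0.9, -0.3, -1.9]
width: 0.103
gripper_force: 59.5
clock: 9.0
tool_pos: [0.6402, -0.0021, 0.1577]
eef_rot: [0.005, 0.991, -0.039, 0.129]
ft_force: [-1.2, -0.1, -1.7]
width: 0.104
gripper_force: 59.4
TCP in housing mm [ 42.3  -0.4 121.7] yaw 0.13 tilt 14.85
end corner [-51.3  -0.6  76.8] F [-1.2 -0.1 -1.7] 59.430034160614014
tool travel mm [-4.6 -0.4 31.5]
```

View pics/w_held.png

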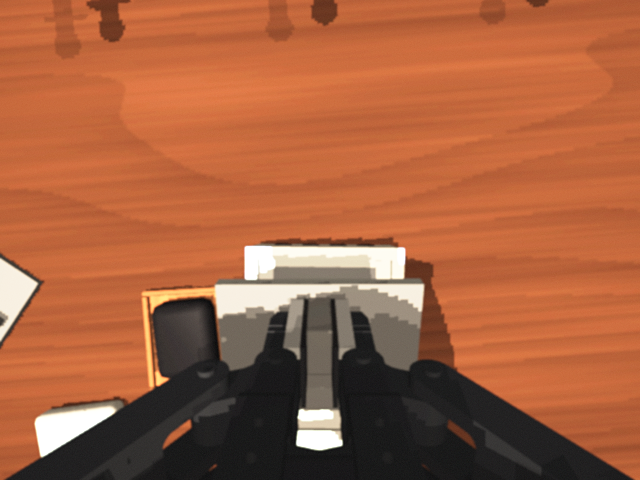

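```bash
python3 - <<'E'
from h import *
p=env.capture("wrist");s,R,P=pose();c=cam(p,s)
for x in(13,14,15,16):print(x,[np.round(proj(c,P+R@(np.array([x,y,13.4])/1e3)),1) for y in(-42,42)])
a=np.radians(-4.66)
for y in(53,-53):
  x=67.5;print(proj(c,[.598+(x*np.cos(a)-y*np.sin(a))/1e3,.0017+(x*np.sin(a)+y*np.cos(a))/1e3,.041]))
g=cv2.cvtColor(p["image"],cv2.COLOR_BGR2GRAY).astype(int)
print([ (270+int(np.argmax(np.abs(np.diff(g[270:300,u]))))) for u in (225,240,260,280,360,390,410)])
print(g[300,205:230],g[300,412:436], g[260,238:252],g[260,398:412])
E
```

```text
13 [array([213.9, 286.4]), array([421.7, 286.3])]
14 [array([213.7, 284.1]), array([421.9, 284. ])]
15 [array([213.5, 281.8]), array([422.1, 281.8])]
16 [array([213.3, 279.6]), array([422.3, 279.5])]
(np.float64(238.9765403515836), np.float64(250.6751905868368))
(np.float64(396.48209971164675), np.float64(250.81686868738535))
[283, 283, 283, 283, 283, 283, 283]
[ 46  55  64  72  76  89  96 104 125 147 180 221 239 242 241 241 241 242
 241 241 241 241 240 241 241] [241 241 240 241 240 241 240 241 243 239 206 126  75  72  73  72  73  75
  75  72  74  73  74  74] [133 127 125 125 118 124 192 255 255 255 255 255 255 255] [255 255 255 255 255 255 238 120  68  69  70  72  72  72]
```

```bash
python3 - <<'E'
from h import *
from scipy.optimize import least_squares
s,R,P=pose();print(np.round(R,4),P)
p=env.capture("top");c=cam(p)
a0=cv2.imread("pics/top0.png")
def rect(img,box):
    u0,v0,u1,v1=box;m=(img[v0:v1,u0:u1,0]>140).astype(np.uint8)   # blue high = white
    k,_=cv2.findContours(m,0,2);k=max(k,key=cv2.contourArea)
    q=cv2.approxPolyDP(cv2.convexHull(k),4,True)[:,0]+[u0,v0];return q,cv2.boxPoints(cv2.minAreaRect(k))+[u0,v0]
q,b=rect(a0,(335,165,420,250));print(q.tolist(),np.round(b,1).tolist())
for v in ([.598,.0017,-.0813],):
  a=v[2]
  for x,y,z in [(67.5,53,5),(67.5,-53,5),(-67.5,53,14),(-67.5,-53,14),(-12,0,33)]:
    print((x,y),np.round(proj(c,[v[0]+(x*np.cos(a)-y*np.sin(a))/1e3,v[1]+(x*np.sin(a)+y*np.cos(a))/1e3,.036+z/1e3]),1))
p=env.capture("wrist");i=p["image"];cc=cam(p,s)
print([int(x) for x in cv2.cvtColor(i,cv2.COLOR_BGR2GRAY)[240:256,300]])
E
```

```text
[[ 0.9633 -0.0799  0.2562]
 [-0.0772 -0.9968 -0.0206]
 [ 0.257   0.     -0.9664]] [ 0.64297818 -0.00235104  0.15871642]
[[353, 176], [400, 181], [395, 239], [348, 234]] [[346.7, 234.4], [352.3, 175.5], [402.0, 180.2], [396.4, 239.1]]
(67.5, 53) [350.8 175.1]
(67.5, -53) [397.7 179.2]
(-67.5, 53) [346.1 233. ]
(-67.5, -53) [394.3 237.4]
(-12, 0) [372.9 208.7]
[89, 79, 74, 76, 73, 72, 69, 65, 77, 104, 121, 131, 195, 249, 253, 252]
```

```bash
python3 - <<'E'
from h import *
for k in range(4):
    s,R,P=pose();p=env.capture("wrist");c=cam(p,s)
    g=p["image"][:,:,0].astype(int)
    L=[220+int(np.argmax(np.diff(g[v,220:270]))) for v in(258,264,270)];Rr=[390+int(np.argmin(np.diff(g[v,390:430]))) for v in(258,264,270)]
    a=np.radians(-4.66);o=[]
    for y in(53,-53):
      for x in(67.5,52):o.append(np.round(proj(c,[.598+(x*np.cos(a)-y*np.sin(a))/1e3,.0017+(x*np.sin(a)+y*np.cos(a))/1e3,.041]),1).tolist())
    print(np.round(P,4),np.round(s["eef_rot"],4),L,Rr,o)
E
```

```text
[ 0.6443 -0.0026  0.1589] [ 0.0051  0.9906 -0.04    0.1303] [244, 244, 244] [404, 404, 403] [[238.9, 253.0], [239.1, 275.9], [396.2, 253.0], [396.0, 275.9]]
[ 0.6444 -0.0028  0.1588] [ 0.0051  0.9906 -0.0401  0.1304] [243, 243, 243] [404, 404, 403] [[238.6, 253.2], [238.9, 276.1], [396.1, 253.2], [395.8, 276.1]]
[ 0.6443 -0.0028  0.1586] [ 0.0051  0.9906 -0.0402  0.1304] [243, 243, 243] [404, 403, 403] [[238.4, 253.1], [238.7, 276.0], [396.0, 253.1], [395.7, 276.0]]
[ 0.6442 -0.003   0.1584] [ 0.0052  0.9906 -0.0402  0.1304] [243, 243, 243] [404, 403, 403] [[238.2, 252.9], [238.4, 275.8], [395.8, 252.9], [395.6, 275.8]]
```

```bash
sed -i 's/\.598,\.0017/.598,-.0018/' st.py; python3 -m handwheel '{"rotation":[[0,0,0],[0,0,0],[0,0,0],[0,0,0],[0,0,0],[0,0,0],[0,0,0],[0,0,0],[0,0,0]],"travel":[[0,0.0024,0],[-0.00257,0,0.00966],[-0.00257,0,0.00966],[-0.00257,0,0.00966],[-0.00257,0,0.00966],[-0.00257,0,0.00966],[-0.00257,0,0.00966],[-0.00154,0,0.0058],[0,0,0]],"jaw":[0,0,0,0,0,0,0,0,0]}'; python3 st.py "(46,0.6,46.6)"
python3 - <<'E'
from h import *
p=env.capture("wrist");g=p["image"][:,:,0].astype(int);cv2.imwrite("pics/w_low.png",p["image"])
s=env.capture("scene");cv2.imwrite("pics/sc1.png",s["image"])
for v in (240,250,260,270):
    d=np.diff(g[v]);print(v,[(int(u),int(d[u])) for u in np.where(abs(d)>45)[0]])
E
```

```text
clock: 10.3
tool_pos: [0.6426, -0.0053, 0.0911]
eef_rot: [0.005, 0.991, -0.04, 0.13]
ft_force: [-0.6, 0.0, -0.7]
width: 0.102
gripper_force: 59.4
TCP in housing mm [44.8  0.2 55.1] yaw 0.05 tilt 14.9
end corner [-48.8   0.1  10.1] F [-0.6  0.  -0.7] 59.423784613609314
tool travel mm [-1.  -0.5  8.5]
240 []
250 []
260 [(213, 61), (214, 83)]
270 [(213, 144), (426, -91), (427, -97)]
```

```bash
python3 -m handwheel '{"rotation":[[0,0,0],[0,0,0],[0,0,0],[0,0,0],[0,0,0]],"travel":[[0.001,0,0],[-0.0005,0,0.0019],[-0.0005,0,0.0019],[-0.0005,0,0.0019],[0,0,0]],"jaw":[0,0,0,0,0]}'; python3 st.py "(46,0.6,46.6)"
python3 -m handwheel '{"rotation":[[0,0,0],[0,0,0],[0,0,0]],"travel":[[-0.0004,0,0.0014],[-0.0004,0,0.0014],[0,0,0]],"jaw":[0,0,0]}'; python3 st.py "(46,0.6,46.6)"
```

```text
clock: 10.9
tool_pos: [0.644, -0.0054, 0.0863]
eef_rot: [0.005, 0.991, -0.04, 0.13]
ft_force: [0.5, -0.6, -1.4]
width: 0.106
gripper_force: 59.4
TCP in housing mm [46.1  0.1 50.3] yaw 0.03 tilt 14.96
end corner [-47.4   0.1   5.2] F [ 0.5 -0.6 -1.4] 59.423407316207886
tool travel mm [-1.1 -0.5  3.6]
clock: 11.2
tool_pos: [0.6441, -0.0054, 0.0835]
eef_rot: [0.005, 0.991, -0.04, 0.13]
ft_force: [-0.4, -0.6, -2.3]
width: 0.099
gripper_force: 59.4
TCP in housing mm [46.2  0.2 47.5] yaw 0.03 tilt 14.98
end corner [-47.3   0.1   2.4] F [-0.4 -0.6 -2.3] 59.42343235015869
tool travel mm [-0.4 -0.4  0.8]
```

```bash
python3 -m handwheel '{"rotation":[[0,0,0],[0,0,0]],"travel":[[-0.0004,0,0.0013],[0,0,0]],"jaw":[0,0]}'; python3 st.py "(46,0.6,46.6)"
python3 -m handwheel '{"rotation":[[0,0,0],[0,0,0]],"travel":[[-0.0003,0,0.001],[0,0,0]],"jaw":[0,0]}'; python3 st.py "(46,0.6,46.6)"
```

```text
clock: 11.4
tool_pos: [0.6441, -0.0054, 0.0822]
eef_rot: [0.005, 0.991, -0.04, 0.13]
ft_force: [-0.2, 1.1, -0.5]
width: 0.102
gripper_force: 59.4
TCP in housing mm [46.2  0.1 46.2] yaw 0.03 tilt 14.99
end corner [-47.3   0.1   1.1] F [-0.2  1.1 -0.5] 59.42358613014221
tool travel mm [-0.1 -0.5 -0.4]
clock: 11.6
tool_pos: [0.6442, -0.0054, 0.0813]
eef_rot: [0.005, 0.991, -0.04, 0.13]
ft_force: [-0.6, -1.5, -2.1]
width: 0.099
gripper_force: 59.4
TCP in housing mm [46.3  0.2 45.3] yaw 0.03 tilt 15.0
end corner [-47.2   0.1   0.2] F [-0.6 -1.5 -2.1] 59.44911181926727
tool travel mm [ 0.  -0.4 -1.3]
```

```bash
python3 -m handwheel '{"rotation":[[0,0,0],[0,0,0],[0,0,0],[0,0,0],[0,0,0],[0,0,0]],"travel":[[-0.00193,0,-0.00052],[-0.00193,0,-0.00052],[-0.00193,0,-0.00052],[-0.00193,0,-0.00052],[-0.00193,0,-0.00052],[0,0,0]],"jaw":[0,0,0,0,0,0]}'; python3 st.py "(46,0.6,46.6)"
python3 -m handwheel '{"rotation":[[0,0,0],[0,0,0],[0,0,0]],"travel":[[-0.001,0,-0.00026],[-0.0005,0,-0.00013],[0,0,0]],"jaw":[0,0,0]}'; python3 st.py "(46,0.6,46.6)"
```

```text
clock: 12.2
tool_pos: [0.6338, -0.0046, 0.0813]
eef_rot: [0.005, 0.991, -0.04, 0.13]
ft_force: [0.8, 0.4, -0.7]
width: 0.105
gripper_force: 59.4
TCP in housing mm [35.9  0.1 45.3] yaw 0.03 tilt 14.98
end corner [-57.6   0.1   0.2] F [ 0.8  0.4 -0.7] 59.44430708885193
tool travel mm [10.1 -0.5  1.4]
clock: 12.5
tool_pos: [0.633, -0.0045, 0.0816]
eef_rot: [0.005, 0.991, -0.04, 0.131]
ft_force: [1.3, -0.3, -1.4]
width: 0.104
gripper_force: 59.4
TCP in housing mm [35.1  0.1 45.6] yaw 0.02 tilt 15.05
end corner [-58.4   0.1   0.4] F [ 1.3 -0.3 -1.4] 59.42507028579712
tool travel mm [10.8 -0.5  1.9]
```

```bash
python3 -m handwheel '{"rotation":[[0,0,0],[0,0,0],[0,0,0]],"travel":[[-0.001,0,-0.00026],[0,0,0],[0,0,0]],"jaw":[0,0,0]}'; python3 st.py "(46,0.6,46.6)"
python3 -m handwheel '{"rotation":[[0,0,0],[0,0,0],[0,0,0]],"travel":[[-0.001,0,-0.00026],[0,0,0],[0,0,0]],"jaw":[0,0,0]}'; python3 st.py "(46,0.6,46.6)"
```

```text
clock: 12.8
tool_pos: [0.6326, -0.0046, 0.082]
eef_rot: [0.005, 0.99, -0.04, 0.131]
ft_force: [3.5, -1.5, -1.4]
width: 0.099
gripper_force: 59.3
TCP in housing mm [34.8  0.  46. ] yaw 0.01 tilt 15.12
end corner [-58.7   0.    0.6] F [ 3.5 -1.5 -1.4] 59.28580820560455
tool travel mm [11.  -0.6  2.3]
clock: 13.1
tool_pos: [0.6324, -0.0046, 0.0824]
eef_rot: [0.005, 0.99, -0.04, 0.132]
ft_force: [5.3, -0.7, -0.2]
width: 0.105
gripper_force: 59.2
TCP in housing mm [34.5 -0.  46.4] yaw -0.0 tilt 15.21
end corner [-58.8  -0.    0.9] F [ 5.3 -0.7 -0.2] 59.198718667030334
tool travel mm [11.2 -0.6  2.8]
```

```bash
python3 -m handwheel '{"rotation":[[0,0,0],[0,0,0],[0,-2.5,0],[0,-2.5,0],[0,-2.5,0],[0,-2.5,0],[0,0,0]],"travel":[[0.0029,0,0.00078],[0,0,0],[0.00075,0,0.00447],[0.00075,0,0.00447],[0.00075,0,0.00447],[0.00075,0,0.00447],[0,0,0]],"jaw":[0,0,0,0,0,0,0]}'; python3 st.py
```

```text
clock: 13.8
tool_pos: [0.6398, -0.005, 0.0635]
eef_rot: [0.002, 0.998, -0.041, 0.042]
ft_force: [0.7, -0.2, 1.3]
width: 0.102
gripper_force: 59.7
TCP in housing mm [41.9  0.2 27.5] yaw 0.01 tilt 4.87
end corner [-58.1   0.2  -0.5] F [ 0.7 -0.2  1.3] 59.65109646320343
```

```bash
python3 -m handwheel '{"rotation":[[0,-2.5,0],[0,0,0],[0,-1.2,0],[0,0,0]],"travel":[[0.00075,0,0.00447],[0,0,0],[0.00037,0,0.0021],[0,0,0]],"jaw":[0,0,0,0]}'; python3 st.py
```

```text
clock: 14.2
tool_pos: [0.6413, -0.0051, 0.0577]
eef_rot: [0.001, 0.999, -0.04, 0.011]
ft_force: [-0.5, 0.5, -1.7]
width: 0.1
gripper_force: 59.4
TCP in housing mm [43.4  0.2 21.7] yaw 0.04 tilt 1.27
end corner [-58.1   0.1   0. ] F [-0.5  0.5 -1.7] 59.410868883132935
```

```bash
python3 -m handwheel '{"rotation":[[0,-1.2,0],[0,0,0],[0,0,0]],"travel":[[0.00037,0,0.0021],[0,0,0],[0,0,0]],"jaw":[0,0,0]}'; python3 st.py
python3 -m handwheel '{"rotation":[[0,0,0],[0,0,0],[0,0,0],[0,0,0],[0,0,0],[0,0,0]],"travel":[[0,0,0],[0,0,0],[0,0,0],[0,0,0],[0,0,0],[0,0,0]],"jaw":[0.3,0.3,0.3,0.3,0.3,0.3]}'; python3 st.py
```

```text
clock: 14.5
tool_pos: [0.642, -0.0052, 0.0558]
eef_rot: [0.0, 0.999, -0.04, 0.001]
ft_force: [-0.1, -0.1, -1.2]
width: 0.101
gripper_force: 59.4
TCP in housing mm [44.1  0.2 19.8] yaw 0.03 tilt 0.1
end corner [-57.8   0.1   0.2] F [-0.1 -0.1 -1.2] 59.40025269985199
clock: 15.1
tool_pos: [0.642, -0.0052, 0.0559]
eef_rot: [0.0, 0.999, -0.04, 0.001]
ft_force: [0.6, -0.2, -0.8]
width: 0.299
gripper_force: 0.0
TCP in housing mm [44.1  0.2 19.9] yaw 0.03 tilt 0.1
end corner [-57.8   0.1   0.3] F [ 0.6 -0.2 -0.8] 0.0
```

```bash
python3 -m handwheel '{"rotation":[[0,0,0],[0,0,0],[0,0,0],[0,0,0],[0,0,0],[0,0,0],[0,0,0]],"travel":[[0,0,-0.02],[0,0,-0.03],[0,0,-0.03],[-0.007,0,-0.02],[-0.008,0,0],[0,0,0],[0,0,0]],"jaw":[0.3,0.3,0.3,0.3,0.3,0.3,0.3]}'; python3 st.py
python3 - <<'E'
from h import *
p=env.capture("wrist");s,R,P=pose();c=cam(p,s);cv2.imwrite("pics/w_in.png",p["image"])
a=np.radians(-4.66)
def q(x,y,z): return np.round(proj(c,[.598+(x*np.cos(a)-y*np.sin(a))/1e3,-.0018+(x*np.sin(a)+y*np.cos(a))/1e3,.036+z/1e3]),1).tolist()
for n,X in dict(tip=(-12,0,33),keyb=(-12,0,23),hole=(-12,0,6),fl=(58,42,6),fr=(58,-42,6),nl=(-53.5,42,6),hl=(67.5,53,5),hr=(67.5,-53,5)).items(): print(n,q(*X))
u,v=map(int,q(0,0,20));u0=max(0,u-130);v0=max(0,v-100)
print(u0,v0);cv2.imwrite("pics/w_inc.png",cv2.resize(p["image"][v0:v0+195,u0:u0+260],None,fx=3,fy=3,interpolation=cv2.INTER_CUBIC))
E
```

```text
clock: 15.8
tool_pos: [0.6261, -0.0041, 0.1548]
eef_rot: [0.0, 0.999, -0.04, -0.0]
ft_force: [0.0, 0.2, -0.8]
width: 0.299
gripper_force: 0.0
TCP in housing mm [ 28.2  -0.  118.8] yaw 0.04 tilt 0.0
end corner [-73.8  -0.1  99.4] F [ 0.   0.2 -0.8] 0.0
tip [318.2, 316.7]
keyb [318.2, 309.1]
hole [318.2, 297.5]
fl [251.3, 196.2]
fr [385.0, 196.2]
nl [259.4, 350.3]
hl [233.1, 180.8]
hr [403.2, 180.8]
188 190
```

View pics/w_inc.png

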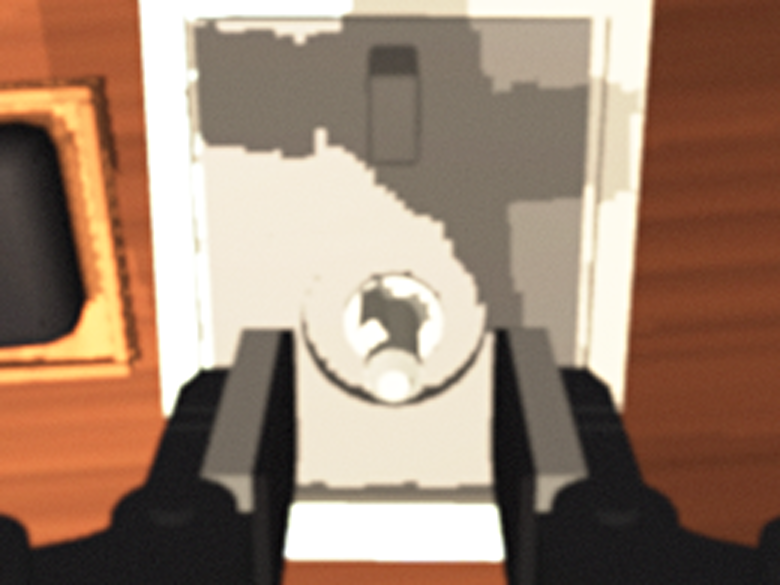

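The cover lies flat in the pocket: its rib is at crop (393,105), the shaft tip at (393,385) inside the opening, and the near edge is under the lip at row 490. Next I need the key direction, so I'll look from directly overhead.

```bash
python3 -m handwheel '{"rotation":[[0,0,0],[0,0,0],[0,0,0],[0,0,0],[0,0,0],[0,0,0],[0,0,0]],"travel":[[-0.03,0,0],[-0.03,0,0],[-0.03,0,0.01],[-0.03,0,0.01],[0,0,0.01],[0,0,0],[0,0,0]],"jaw":[0.3,0.3,0.3,0.3,0.3,0.3,0.3]}'
python3 - <<'E'
from h import *
s,R,P=pose();p=env.capture("wrist");c=cam(p,s);i=p["image"];cv2.imwrite("pics/w_key.png",i)
a=np.radians(-4.66)
def q(cc,x,y,z): return np.round(proj(cc,[.598+(x*np.cos(a)-y*np.sin(a))/1e3,-.0018+(x*np.sin(a)+y*np.cos(a))/1e3,.036+z/1e3])).astype(int)
u,v=q(c,-12,0,15);print(u,v,q(c,-12,0,33),q(c,-12,0,23),q(c,-12,0,6))
def crop(im,u,v,w,S=390): 
    k=im[max(0,v-w):v+w,max(0,u-w):u+w].astype(float);k=255*((k/255)**2.2);return cv2.resize(np.clip(k,0,255).astype(np.uint8),(S,S),interpolation=cv2.INTER_CUBIC)
A=crop(i,u,v,45);B=crop(cv2.imread("pics/w_in.png"),318,305,30)
pk=cv2.imread("pics/w_knob.png");p2=env.capture("scene");c2=cam(p2);us,vs=q(c2,-12,0,20)
C=crop(p2["image"],us,vs,22,200);D=crop(pk,317,140,35,200)
m=np.zeros((600,800,3),np.uint8);m[:390,:390]=A;m[:390,400:790]=B;m[395:595,:200]=C;m[395:595,210:410]=D
cv2.imwrite("pics/comp.png",m)
E
```

```text
clock: 16.55
tool_pos: [0.5084, 0.0057, 0.1255]
eef_rot: [-0.0, 0.999, -0.04, 0.001]
ft_force: [-0.2, 0.0, -0.2]
width: 0.302
gripper_force: 0.0
319 117 [318 117] [319 117] [319 117]
```

View pics/comp.png

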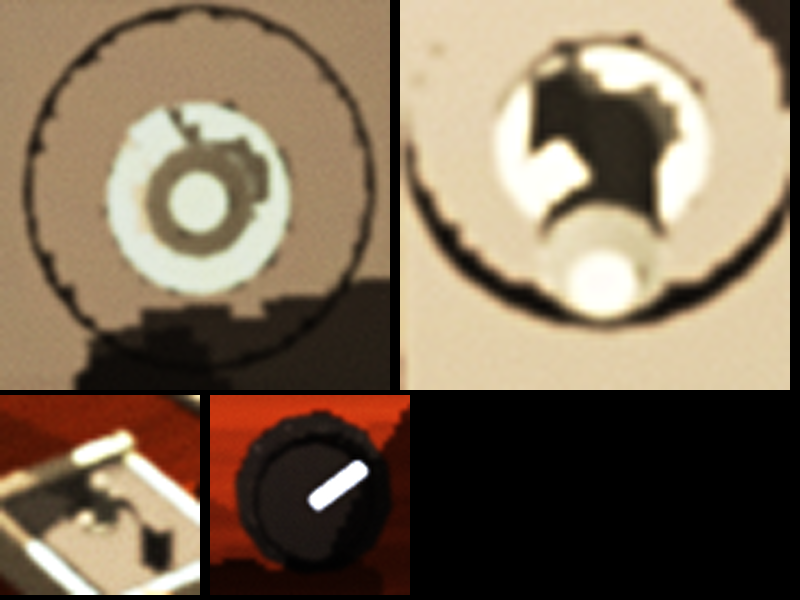

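Overhead panel (left): shaft at (198,200), and the key's lit end at about (148,120) points upper-left, so key yaw is about +28° in world. Knob panel: the pointer runs (315,502)→(362,468), so yaw is about -54°. I'll turn the knob about +82° between grasp and placing. Going to the knob now.

```bash
python3 -m handwheel '{"rotation":[[0,0,0],[0,0,0],[0,0,0],[0,0,0],[0,0,0],[0,0,0],[0,0,0],[0,0,0],[0,0,0],[0,0,0],[0,0,0],[0,0,0],[0,0,-6.12],[0,0,-6.12],[0,0,-6.12],[0,0,-6.12],[0,0,-6.12],[0,0,0],[0,0,0]],"travel":[[0,0,-0.04],[-0.0028,0.03,-0.035],[-0.0028,0.03,0],[-0.0028,0.03,0],[-0.0028,0.03,0],[-0.0028,0.03,0],[-0.0028,0.03,0],[-0.0028,0.03,0],[-0.0028,0.03,0],[-0.0028,0.03,0],[-0.0028,0.03,0],[-0.0028,0.03,0],[0,0,0],[0,0,0],[0,0,0],[0,0,0],[0,0,0],[0,0,0],[0,0,0]],"jaw":[0.75,0.75,0.75,0.75,0.75,0.75,0.75,0.75,0.75,0.75,0.75,0.75,0.75,0.75,0.75,0.75,0.75,0.75,0.75]}'
cat > kn.py <<'E'
from h import *
s,R,P=pose();p=env.capture("wrist");c=cam(p,s);i=p["image"];cv2.imwrite("pics/w_k2.png",i)
for o,z in [("knob_grip",.03),("bike_light_mid",.045),("marble_mid",.022)]:
    for r in env.regions_of(o,p)[:2]:
        e=r["extent"];print(o,round(r["confidence"],2),np.round(e),np.round(ray(c,e[0],e[1],z),4))
        if o=="knob_grip" and r["confidence"]>.5:
            m=cv2.dilate(r["region"].astype(np.uint8),np.ones((7,7)))>0
            hsv=cv2.cvtColor(i,cv2.COLOR_BGR2HSV);w=(m&(hsv[...,1]<70)&(hsv[...,2]>150)).astype(np.uint8)
            n,l,stt,cen=cv2.connectedComponentsWithStats(w)
            for j in range(1,n):
                if stt[j,4]>15:
                    ys,xs=np.where(l==j);X=np.array([ray(c,u,v,.04)[:2] for u,v in zip(xs,ys)])
                    U,S,V=np.linalg.svd(X-X.mean(0));print("white",stt[j].tolist(),X.mean(0).round(4),"yaw",np.degrees(np.arctan2(V[0,1],V[0,0])).round(1),"len",(4*S[:2]/len(X)**.5).round(4))
togo([.505,-.295,.017])
E
python3 kn.py
```

```text
clock: 18.55
tool_pos: [0.4503, -0.3212, 0.2008]
eef_rot: [0.0, 0.975, 0.223, 0.001]
ft_force: [1.5, 0.5, 0.3]
width: 0.749
gripper_force: 0.0
knob_grip 0.8 [319. 140.  63.  62.] [ 0.5053 -0.2962  0.03  ]
white [318, 133, 26, 12, 209] [ 0.5099 -0.3028] yaw 126.2 len [0.0212 0.0065]
bike_light_mid 0.91 [331.  54.  55.  62.] [ 0.5591 -0.2784  0.045 ]
marble_mid 0.93 [324. 224.  62.  62.] [ 0.4465 -0.3287  0.022 ]
tool travel mm [ 60.5   0.7 183.7] tool x yaw 25.9 tilt [ 0.0015  0.001  -1.    ]
```

```bash
python3 -m handwheel '{"rotation":[[0,0,0],[0,0,0],[0,0,0],[0,0,0],[0,0,0],[0,0,0],[0,0,0],[0,0,0],[0,0,0],[0,0,0],[0,0,0],[0,0,0],[0,0,0]],"travel":[[0.02,0.0006,0.03],[0.02,0.0006,0.03],[0.0202,0.0007,0.03],[0,0,0.03],[0,0,0.03],[0,0,0.02],[0,0,0.0137],[0,0,0],[0,0,0],[0,0,0],[0,0,0],[0,0,0],[0,0,0]],"jaw":[0.75,0.75,0.75,0.75,0.75,0.75,0.75,0.75,0,0,0,0,0]}' 40
python3 -c "
from h import *
togo([.5053,-.2962,.017])"
```

```text
clock: 20.05
tool_pos: [0.5062, -0.2967, 0.0185]
eef_rot: [0.001, 0.974, 0.225, 0.002]
ft_force: [-0.7, 0.7, 6.9]
width: 0.39
gripper_force: 40.4
tool travel mm [-0.6 -0.8  1.5] tool x yaw 25.96 tilt [ 0.0031  0.003  -1.    ]
```

```bash
python3 -m handwheel '{"rotation":[[0,0,0],[0,0,0],[0,0,0],[0,0,0],[0,0,0],[0,0,0],[0,0,0],[0,0,0],[0,0,0],[0,0,0],[0,0,0],[0,0,0],[0,0,0],[0,0,0],[0,0,0],[0,0,0],[0,0,0]],"travel":[[0,0,-0.01],[0,0,-0.03],[0,0,-0.03],[0,0,-0.035],[0,0,-0.03],[0.0201,-0.0232,0],[0.0201,-0.0232,0],[0.0201,-0.0232,0],[0.0201,-0.0232,0],[0.0201,-0.0232,0],[0.0201,-0.0232,0],[0.0201,-0.0232,0],[0.0201,-0.0232,0],[0.0201,-0.0232,0],[0.0201,-0.0232,0],[0,0,0],[0,0,0]],"jaw":[0,0,0,0,0,0,0,0,0,0,0,0,0,0,0,0,0]}'
python3 -m handwheel '{"rotation":[[0,0,-6.83],[0,0,-6.83],[0,0,-6.83],[0,0,-6.83],[0,0,-6.83],[0,0,-6.83],[0,0,-6.83],[0,0,-6.83],[0,0,-6.83],[0,0,-6.83],[0,0,-6.83],[0,0,-6.83],[0,0,0],[0,0,0]],"travel":[[0,0,0],[0,0,0],[0,0,0],[0,0,0],[0,0,0],[0,0,0],[0,0,0],[0,0,0],[0,0,0],[0,0,0],[0,0,0],[0,0,0],[0,0,0],[0,0,0]],"jaw":[0,0,0,0,0,0,0,0,0,0,0,0,0,0]}'
python3 - <<'E'
from h import *
togo([.5851,-.0011,.10]);print(pose()[0]["joint_positions"].round(2))
s,R,P=pose();p=env.capture("wrist");c=cam(p,s);i=p["image"];cv2.imwrite("pics/w_k3.png",i)
for r in env.regions_of("knob_grip",p)[:2]: print(r["confidence"],r["extent"])
print("expect skirt/top centre px",proj(c,P+R@[0,0,.0185]),proj(c,P+R@[0,0,-.0215]), "shaft tip",proj(c,[.5851,-.0011,.069]))
E
```

```text
clock: 21.75
tool_pos: [0.5839, 0.0011, 0.1525]
eef_rot: [0.0, 0.974, 0.226, 0.001]
ft_force: [-0.2, -1.0, -0.3]
width: 0.39
gripper_force: 40.0
clock: 23.15
tool_pos: [0.5837, -0.0011, 0.1521]
eef_rot: [0.001, 0.59, 0.807, 0.0]
ft_force: [0.5, -1.3, -0.5]
width: 0.39
gripper_force: 39.9
tool travel mm [-0.4  1.2 52.1] tool x yaw 107.63 tilt [-0.0013  0.0012 -1.    ]
[ 0.33  0.48 -0.56  1.83  0.32  0.92 -0.07]
0.93 [317.4, 333.6, 108.3, 152.1]
expect skirt/top centre px (np.float64(317.00351775685033), np.float64(304.62622598659146)) (np.float64(316.30605340857716), np.float64(359.7836986949263)) shaft tip (np.float64(319.73372777708556), np.float64(254.37405601165523))
```

```bash
python3 -m handwheel '{"rotation":[[0,0,0],[0,0,0],[0,0,0],[0,0,0],[0,0,0],[0,0,0]],"travel":[[-0.0004,0.0012,0],[0,0,0.02],[0,0,0.02],[0,0,0.016],[0,0,0.004],[0,0,0]],"jaw":[0,0,0,0,0,0]}'
python3 -m handwheel '{"rotation":[[0,0,0],[0,0,0],[0,0,0]],"travel":[[0,0,0.004],[0,0,0.003],[0,0,0]],"jaw":[0,0,0]}'
python3 -c "
from h import *
togo([.5851,-.0011,.0775])"
```

```text
clock: 23.85
tool_pos: [0.585, 0.0006, 0.0915]
eef_rot: [0.0, 0.588, 0.809, 0.0]
ft_force: [0.4, -0.5, 0.1]
width: 0.39
gripper_force: 40.0
clock: 24.15
tool_pos: [0.5854, 0.0004, 0.0852]
eef_rot: [0.001, 0.588, 0.809, 0.0]
ft_force: [-0.0, -0.2, -0.2]
width: 0.391
gripper_force: 40.0
tool travel mm [-1.3 -0.8  7.7] tool x yaw 107.93 tilt [-8.0e-04  1.8e-03 -1.0e+00]
```

```bash
python3 -m handwheel '{"rotation":[[0,0,0],[0,0,0],[0,0,0]],"travel":[[0,0,0.002],[0,0,0.002],[0,0,0]],"jaw":[0,0,0]}'
python3 -m handwheel '{"rotation":[[0,0,0],[0,0,0],[0,0,0],[0,0,0]],"travel":[[0,0,0.002],[0,0,0.002],[0,0,0.001],[0,0,0]],"jaw":[0,0,0,0]}'
```

```text
clock: 24.45
tool_pos: [0.5852, 0.0004, 0.0809]
eef_rot: [0.001, 0.588, 0.809, 0.0]
ft_force: [-0.4, 0.2, -0.5]
width: 0.391
gripper_force: 40.0
clock: 24.85
tool_pos: [0.5853, 0.0004, 0.0759]
eef_rot: [0.001, 0.588, 0.809, 0.0]
ft_force: [-0.1, 0.6, 0.4]
width: 0.386
gripper_force: 40.0
```

```bash
python3 -m handwheel '{"rotation":[[0,0,0],[0,0,0],[0,0,0]],"travel":[[0,0,0.0015],[0,0,0.0015],[0,0,0]],"jaw":[0,0,0]}'
```

```text
clock: 25.15
tool_pos: [0.5853, 0.0004, 0.0728]
eef_rot: [0.001, 0.588, 0.809, 0.0]
ft_force: [-0.0, 0.5, -0.1]
width: 0.391
gripper_force: 40.0
```

```bash
python3 -m handwheel '{"rotation":[[0,0,0],[0,0,0],[0,0,0],[0,0,0]],"travel":[[0,0,0.002],[0,0,0.002],[0,0,0.002],[0,0,0]],"jaw":[0,0,0,0]}'
python3 -m handwheel '{"rotation":[[0,0,0],[0,0,0],[0,0,0],[0,0,0]],"travel":[[0,0,0.001],[0,0,0.001],[0,0,0.001],[0,0,0]],"jaw":[0,0,0,0]}'; python3 st.py
```

```text
clock: 25.55
tool_pos: [0.5853, 0.0004, 0.0667]
eef_rot: [0.001, 0.588, 0.809, 0.0]
ft_force: [0.6, -0.1, -0.6]
width: 0.388
gripper_force: 40.0
clock: 25.95
tool_pos: [0.5854, 0.0004, 0.0639]
eef_rot: [0.001, 0.588, 0.809, 0.0]
ft_force: [0.4, -0.0, -0.9]
width: 0.39
gripper_force: 40.0
TCP in housing mm [-12.8   1.2  27.9] yaw 112.59 tilt -0.04
end corner [ 26.5 -93.    8.6] F [ 0.4 -0.  -0.9] 40.030163833871484
```

```bash
python3 -m handwheel '{"rotation":[[0,0,0],[0,0,0],[0,0,0]],"travel":[[0,0,0.001],[0,0,0.0005],[0,0,0]],"jaw":[0,0,0]}'
python3 -m handwheel '{"rotation":[[0,0,0],[0,0,0],[0,0,0]],"travel":[[0,0,0.001],[0,0,0.001],[0,0,0]],"jaw":[0,0,0]}'
```

```text
clock: 26.25
tool_pos: [0.5855, 0.0005, 0.0633]
eef_rot: [0.001, 0.588, 0.809, 0.0]
ft_force: [-2.5, -0.3, 7.1]
width: 0.39
gripper_force: 40.8
clock: 26.55
tool_pos: [0.5856, 0.0005, 0.0628]
eef_rot: [0.001, 0.588, 0.809, 0.0]
ft_force: [-8.6, -1.6, 21.2]
width: 0.391
gripper_force: 42.2
```

The knob bottomed out at the predicted home height (TCP 0.0635 m). I'll relax the press, release and retract.

```bash
python3 -m handwheel '{"rotation":[[0,0,0],[0,0,0],[0,0,0],[0,0,0],[0,0,0],[0,0,0],[0,0,0]],"travel":[[0,0,-0.002],[0,0,0],[0,0,0],[0,0,0],[0,0,0],[0,0,0],[0,0,0]],"jaw":[0,0,0.58,0.58,0.58,0.58,0.58]}'
python3 -m handwheel '{"rotation":[[0,0,0],[0,0,0],[0,0,0],[0,0,0],[0,0,0],[0,0,0],[0,0,0],[0,0,0],[0,0,0]],"travel":[[0,0,-0.01],[0,0,-0.02],[0,0,-0.03],[0,0,-0.03],[-0.03,0,-0.02],[-0.03,0,0],[-0.02,0,0],[0,0,0],[0,0,0]],"jaw":[0.58,0.58,0.58,0.58,0.58,0.58,0.58,0.58,0.58]}'
python3 - <<'E'
from h import *
s,R,P=pose();p=env.capture("wrist");c=cam(p,s);print(P)
a=np.radians(-4.66)
def q(x,y,z): return np.array([.598+(x*np.cos(a)-y*np.sin(a))/1e3,-.0018+(x*np.sin(a)+y*np.cos(a))/1e3,.036+z/1e3])
K=q(-12,0,0)
def outl(c,dz):
    pts=[]
    for r,z in((24,9),(24,14),(18,14),(17,49)):
        for t in np.linspace(0,2*np.pi,40): pts.append(proj(c,K+np.array([r*np.cos(t),r*np.sin(t),z+dz])/1e3))
    pts=np.array(pts);lo,hi=pts.min(0),pts.max(0);return np.round(np.r_[(lo+hi)/2,hi-lo],1)
for n in("wrist","scene","top"):
    if n!="wrist":p=env.capture(n);c=cam(p)
    cv2.imwrite(f"pics/end_{n}.png",p["image"])
    for r in env.regions_of("knob_grip",p)[:2]: print(n,round(r["confidence"],2),np.round(r["extent"],1))
    print("home",outl(c,0),"up14",outl(c,14))
    for o in("bike_light_mid","marble_mid","power_bank_mid","earbud_mid"):
        if n=="top":
            for r in env.regions_of(o,p)[:1]:print(o,np.round(r["extent"]))
E
```

```text
clock: 27.25
tool_pos: [0.5854, 0.0005, 0.0624]
eef_rot: [0.001, 0.588, 0.809, 0.0]
ft_force: [-0.6, 0.1, -0.1]
width: 0.578
gripper_force: 0.0
clock: 28.15
tool_pos: [0.6097, -0.0753, 0.173]
eef_rot: [0.001, 0.588, 0.809, 0.001]
ft_force: [-0.5, -0.4, 0.1]
width: 0.578
gripper_force: 0.0
[ 0.60969927 -0.07531068  0.17298641]
wrist 0.92 [317.1 112.   78.2  86.9]
home [318.  110.8  78.2  82.2] up14 [318.  110.6  82.7  86.9]
home [296.9 259.6  17.8  21.1] up14 [296.9 255.3  17.9  21.2]
top 0.61 [374.8 211.6  19.1  23.7]
home [373.5 210.5  21.9  22.3] up14 [374.2 209.1  22.1  22.6]
bike_light_mid [372. 206.  43.  48.]
power_bank_mid [291. 252.  32.  49.]
earbud_mid [327. 208.  26.  25.]
```

```bash
python3 - <<'E'
from h import *
a=cv2.imread("pics/top0.png");b=cv2.imread("pics/end_top.png")
for n,(lo,hi) in dict(red=((0,160,120),(4,255,255)),blue=((95,60,40),(125,255,255))).items():
    for i in(a,b):
        m=cv2.inRange(cv2.cvtColor(i,cv2.COLOR_BGR2HSV),lo,hi)[195:300,470:550];ys,xs=np.where(m);print(n,len(xs),xs.mean().round(1),ys.mean().round(1))
for n,(u0,v0,u1,v1) in dict(light=(480,205,512,240),marble=(508,265,538,296),bank=(270,220,320,280),earbud=(310,190,350,232)).items():
    print(n,cv2.absdiff(a[v0:v1,u0:u1],b[v0:v1,u0:u1]).mean().round(1))
i=cv2.imread("pics/end_wrist.png");print(pose()[0]["clock"])
E
```

```text
red 105 25.2 34.3
red 0 nan nan
blue 384 51.4 81.7
blue 0 nan nan
light 53.7
marble 39.8
bank 1.4
earbud 1.5
28.65<stdin>:5: RuntimeWarning: Mean of empty slice.
  ret = ret.dtype.type(ret / rcount)
```

```bash
python3 - <<'E'
from h import *
a=cv2.imread("pics/scene0.png");p=env.capture("scene");b=p["image"]
for n,(u0,v0,u1,v1) in dict(light=(194,292,213,323),marble=(154,287,174,309)).items():
    x=a[v0:v1,u0:u1];r=cv2.matchTemplate(b[v0-15:v1+15,u0-15:u1+15],x,cv2.TM_CCOEFF_NORMED);print(n,cv2.minMaxLoc(r)[1::2],cv2.absdiff(x,b[v0:v1,u0:u1]).mean().round(1))
c=cam(p);
for o in("cover_grip","bike_light_mid","marble_mid"):
    for r in env.regions_of(o,p):print(o,round(r["confidence"],2),np.round(r["extent"]))
E
```

```text
light (0.963364839553833, (15, 15)) 8.9
marble (0.9982712864875793, (15, 15)) 5.0
cover_grip 0.9 [300. 272.  42.  23.]
cover_grip 0.88 [391. 189.  36.  17.]
cover_grip 0.83 [388. 216.  36.  25.]
cover_grip 0.61 [386. 251.  40.  15.]
bike_light_mid 0.73 [203. 309.  14.  27.]
marble_mid 0.78 [162. 296.  18.  20.]
marble_mid 0.23 [300. 272.  47.  20.]
```

Nothing else has moved: the light and paperweight match their start positions in the scene view, and the power bank and earbud case match in the top view. Handing in.

```bash
python3 -c "
from station import env
print(env.finish_job())"
```

```text
the job is handed in; nothing more can be done
None
```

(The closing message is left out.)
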